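Comb the rods into the grooved tray

TASK

The three brass rods lie askew across the ridges of the blue tray. Take the rake with the red grip from its stand, lower it into the tray and comb it across the grooves until every rod lies in a groove of its own, parallel to the grooves and below the ridge tops; then put the rake back upright in both forks of its stand. Move the rods only with the rake, never with the gripper, and leave the other things on the worktop where they are.

Things in the scene. Friction and masses are not known exactly. Their poses are not given: they have to be found in the camera images.
- tray: fixed blue tray, grey inside, 146 x 232 x 40 mm (its x, y, z); origin at the centre of its underside. Six grooves 14 mm wide, with round-topped ridges between, run along its x, 130 mm long, at 26 mm pitch along its y (centres y = +-13, +-39, +-65 mm); bottoms 7 mm, ridge tops 19.5 mm above the origin. Beyond them (|y| = 72 to 110 mm) a flat ledge at ridge height, then a 6 mm end wall 40 mm high. z up.
- tray_rim (a point): centre of the tray at the height of its rim, 40 mm above the tray's origin; same axes. The rake's bar, laid along x, can ride on the two side rails (|x| = 65 to 73 mm) at this height: its tine tips are then 1.5 mm above the ridges, clear of settled rods. Pushed slowly along y (0.1 m/s or less), from either end, a rod on the ridges turns parallel to the rake and drops into an empty groove; rods crowded against an end wall jam.
- rod_0: polished, slippery brass rod, 12 mm diameter, 110 mm long, 80 g, loose; origin on its axis at mid-length, x along the rod. It starts skewed (about 0.4 to 0.7 rad) across the tray's ridges; lying on the ridges its axis is 25.5 mm above the tray's origin, settled in a groove 13 mm.
- rod_1: polished, slippery brass rod, 12 mm diameter, 110 mm long, 80 g, loose; origin on its axis at mid-length, x along the rod. It starts skewed (about 0.4 to 0.7 rad) across the tray's ridges; lying on the ridges its axis is 25.5 mm above the tray's origin, settled in a groove 13 mm.
- rod_2: polished, slippery brass rod, 12 mm diameter, 110 mm long, 80 g, loose; origin on its axis at mid-length, x along the rod. It starts skewed (about 0.4 to 0.7 rad) across the tray's ridges; lying on the ridges its axis is 25.5 mm above the tray's origin, settled in a groove 13 mm.
- rake_grip (a point): centre of the rake's upright red grip (26 mm along the bar, 22 mm across it, 60 mm tall). Axes as the rake: x along the bar, z up. The rake weighs 180 g; the grip's centre is 63 mm above the tine tips, 30 mm above the bar's top. The rake is symmetrical fore and aft and end to end.
- rake_bar (a point): middle of the underside of the rake's aluminium bar (bar 170 x 14 x 14 mm, x along it, z up). Eleven steel tines, 5 mm thick at 11 mm pitch (outermost at 55 mm either side), reach 19 mm below this point. The rake starts in its stand with this point on stand_seat.
- rake_tips (a point): middle of the row of tine tips, 19 mm below rake_bar and 63 mm below rake_grip.
- stand_seat (a point): on the fixed rake stand (black base 190 x 60 mm, two aluminium uprights at x = 68 to 84 mm either side), midway between the uprights at the height where the bar's underside rests, 45 mm above the worktop. x runs from upright to upright, z up. The bar lies in two upward-open forks, 18 mm wide for the 14 mm bar, flaring to about 30 mm at the top, which is 21 mm above this point.
- vial: bystander: small white vial with a blue cap, 24 x 24 x 62 mm, standing loose beyond the tray; origin at its underside.
- side_cutters: bystander: blue side cutters, 61 x 144 x 14 mm, lying loose left of the tray; origin at its underside.
- usb_stick: bystander: red memory stick, 18 x 50 x 8 mm, lying loose right of the stand; origin at its underside.
Mind the look-alikes: they are no part of the job. Leave any green look-alike of the rod_0 alone.

How it is judged:
By the outcome, as a careful person would: the job done as asked, in the order asked, and still so for the second after the job is handed in, with the robot touching nothing.
It also fails if it takes over 61 s, if anything falls off the work surface, if the arm or the gripper's body presses on something with over 40 N, if the wrist force passes 120 N, or if a joint passes its speed limit or range.

ROBOT

A 6-joint arm with a two-finger parallel gripper is mounted at the origin on a cart in front of the work surface, level with it; the furniture and walls round the work are solid. World frame = base frame: x ahead of the robot, y to its left, z up, the work surface at z = 0. Lengths are in mm, angles in rad, forces in N, time in s.
With the tool pointing down it reaches from about 350 to 775 mm from the base axis. Payload 7.3 kg.
Tool frame: the origin (TCP) lies midway between the tips of the shut fingers; the grasp point (between the pads) lies 19 mm behind it; z points along the fingers, y is the line along which they close (so a half turn about z gives the same grasp; the last joint's range is limited). The gripper opens to 92 mm and grips with 3 to 60 N. Pads are 19 mm wide; open, the fingers measure 130 mm over their backs; the gripper's body (75 mm by 190 mm) begins 47 mm behind the grasp point.
Start: joints at [0.997, 0.342, 1.524, -0, 1.275, -0.146], TCP at [217.795, 477.713, 226.741] pointing down, gripper open.
Joint ranges: [-2.53, 2.53], [-0.77, 2.02], [0.04, 2.7], [-1, 4.14], [0.28, 2.66], [-3.11, 3.11]. Speed limits (rad/s): [2.57, 2.57, 3.14, 3.14, 3.14, 3.14].

INTERFACE

Orientations are given as [roll, pitch, yaw] about the fixed x, y, z axes, in that order (R = Rz(yaw) Ry(pitch) Rx(roll)).
In Python, from plant import readout, vision, order, models gives the robot as it stands. The module is installed in compiled form; this text tells all that it offers.
- The arm moves only by the tool step_arm, never from a script. Its argument "series" is text: rows parted by semicolons, each of 7 numbers parted by spaces: the gripper's target within -1 to 1 (shut at 1, half-way at 0, fully open at -1), then the shift along the tool's x, y, z each as a share of 80 mm, from -1 to 1, then the turn, a rotation vector about the tool's x, y, z each as a share of 2 pi rad, from -1 to 1. In form: jaw x y z ax ay az; .... A call has 1 to 20 rows; each row is the pose to reach, as a shift and turn from the pose commanded when the call began, along the tool's axes at that moment, turning the shorter way round; what a row does not reach only later rows make up. A row lasts 1/10 s, in which the tool goes at most 50 mm and 8.59 degrees, less where a joint would pass 70% of its speed; a pose out of reach is approached as far as the arm can. A call with a number of a shift or a turn outside -1 to 1 is refused whole. A call with a gripper value outside its range is refused whole. The fingers move at their own pace and stop on an object; the grip force is fixed at half the most. Time passes only in rows, so rows that repeat a pose let the fingers close. It gives the time, the measured TCP pose, the force, the opening and the grip force at its end, in the units of the state.
- readout.get_obs(): the state, without advancing time (a new reading comes with each control period).
- vision.capture(name): name is "side" or "top"; returns a dict with "frame" (384x512x3 uint8, red, green, blue), "depth" (384x512 float32, mm along the optical axis (not along the pixel's ray), 0 where there is no reading), "fovy" (degrees; the focal length in pixels is half the picture's height over the tangent of half this angle, whatever the lens; pixels are square), "cx", "cy" (the principal point, pixels), "k1" (the pictures are not rectified: a ray, as slopes to the right and down, at radius r is drawn at 1 + k1 r^2 times it, then the intrinsics apply), "rvec" (rotation vector, rad) and "tvec" (3), from world to camera coordinates, as OpenCV has them. Camera axes: x right, y down, z forward; pixel columns grow to the right and rows downward; lengths in mm; the calibration is good to about 2 mm. A picture is of the moment at which its call begins.
- order.close_job(): hands the job in; it is judged then, once.
Trained networks look in a picture, given as the dict that the camera call returned (one of the last four; its "shot" number tells which), for a name from the list of things; names that differ only in an ending like _2 or _b are one class to them, and where a whole thing is asked for, a point or a joint stands for the part that bears it (a point fixed in the world has none). Each returns a list of dicts, best first, with "p" (0 to 1); they miss things now and then, are a little off and sometimes report something else, mostly with a low value. They report only what shows in the picture. A call takes as long as a camera call. They do not tell look-alikes from the thing itself.
- models.look_for(picture, thing): "position" ([column, row] in pixels, amid what is visible of it).
- models.pinpoint(picture, thing): "position" ([column, row] in pixels: a listed point, or the origin of a listed thing).
The state is a dict: "time": time; "joint_positions": joint angles; "dq": joint speeds; "tau": joint torques, N m; "tool_pos": TCP position; "tcp_rot": TCP orientation; "contact_force": force on the tool from outside, world axes, zero at the start; "moment": the same for the moment, N m; "grip_width": finger opening in mm; "finger_force": force on a finger pad.
Only numpy, scipy, OpenCV 4.12 (cv2) and the standard library are available. Lean on these libraries where they do the work, as an engineer would, in place of code of your own. Each camera call takes 0.05 s, during which the arm holds its last target. There are 200 camera calls.

## Working session

There is one attempt and no reset: what is moved stays moved. The work goes in short steps, Python scripts to look and compute and a tool call to move; the robot and the scene stay as the last step left them, time stands still between calls to the robot, and variables do not carry over. Pictures are saved under pics/ and viewed, at most 10 in all, crops included, and the job is handed in when it is done.

Besides the shell and the picture viewer there is one more tool, called after ">>>" as name(argument=value, ...) on one line, values as JSON. step_arm: Moves the arm, as the interface text tells. Shift numbers are shares of 80 mm and turn numbers shares of 2 pi rad, none past 1 either way. Its arguments: {"type":"object","properties":{"series":{"type":"string"}},"required":["series"]}

```bash
mkdir -p pics; cat > h.py <<'E'
import numpy as np,cv2
from plant import readout,vision,order,models
def cam(c):
    h=c['frame'].shape[0]; f=h/2/np.tan(np.radians(c['fovy'])/2)
    return f,cv2.Rodrigues(np.array(c['rvec'],float))[0],np.array(c['tvec'],float)
def slopes(c,px):
    f,R,t=cam(c); p=np.atleast_2d(np.array(px,float)); d=(p-[c['cx'],c['cy']])/f; u=d.copy()
    for _ in range(20): u=d/(1+c['k1']*(u**2).sum(1,keepdims=True))
    return u
def at_z(c,px,z):
    f,R,t=cam(c); u=slopes(c,px); r=np.c_[u,np.ones(len(u))]@R; o=-R.T@t
    return o+r*((z-o[2])/r[:,2])[:,None]
def cloud(c):
    f,R,t=cam(c); H,W=c['depth'].shape; g=np.stack(np.meshgrid(np.arange(W),np.arange(H)),-1).reshape(-1,2)
    u=slopes(c,g); d=c['depth'].reshape(-1,1); return ((np.c_[u,np.ones(len(u))]*d-t)@R).reshape(H,W,3)
def proj(c,P):
    f,R,t=cam(c); q=np.atleast_2d(P)@R.T+t; u=q[:,:2]/q[:,2:]; u=u*(1+c['k1']*(u**2).sum(1,keepdims=True)); return u*f+[c['cx'],c['cy']]
def save(c,n,crop=None,s=1):
    im=c['frame'][...,::-1]
    if crop: im=im[crop[1]:crop[3],crop[0]:crop[2]]
    cv2.imwrite('pics/'+n,cv2.resize(im,None,fx=s,fy=s,interpolation=cv2.INTER_CUBIC))
E
python3 - <<'E'
from h import *
for n in ('top','side'):
    c=vision.capture(n); save(c,n+'0.png',s=1.5)
    X=cloud(c)
    for th in ('tray','tray_rim','rod_0','rake_grip','rake_bar','rake_tips','stand_seat','vial'):
        print(n,th,[(round(d['p'],2),np.round(d['position']).tolist(),X[int(d['position'][1]),int(d['position'][0])].round().tolist()) for d in models.pinpoint(c,th)[:5]])
o=readout.get_obs();print(o['tool_pos'],o['tcp_rot'],o['time'])
E
```

```text
top tray [(0.93, [239.0, 210.0], [466.0, 194.0, 33.0])]
top tray_rim [(0.94, [237.0, 203.0], [490.0, 200.0, 30.0]), (0.42, [332.0, 197.0], [498.0, -64.0, 120.0])]
top rod_0 [(0.63, [239.0, 208.0], [472.0, 194.0, 28.0]), (0.6, [230.0, 205.0], [480.0, 221.0, 31.0]), (0.57, [180.0, 264.0], [304.0, 367.0, 13.0]), (0.48, [248.0, 210.0], [470.0, 170.0, 22.0])]
top rake_grip [(0.69, [331.0, 196.0], [503.0, -64.0, 121.0])]
top rake_bar [(0.82, [330.0, 195.0], [506.0, -59.0, 118.0])]
top rake_tips [(0.71, [325.0, 198.0], [515.0, -64.0, 2.0])]
top stand_seat [(0.69, [329.0, 198.0], [497.0, -58.0, 104.0]), (0.25, [236.0, 210.0], [471.0, 207.0, 8.0]), (0.19, [326.0, 196.0], [509.0, -57.0, 64.0])]
top vial [(0.51, [268.0, 148.0], [657.0, 111.0, 31.0])]
side tray [(0.81, [261.0, 234.0], [461.0, 225.0, 23.0])]
side tray_rim [(0.75, [256.0, 220.0], [483.0, 172.0, 20.0]), (0.25, [256.0, 160.0], [515.0, -65.0, 55.0])]
side rod_0 [(0.73, [329.0, 291.0], [294.0, 364.0, 9.0]), (0.72, [257.0, 223.0], [475.0, 196.0, 32.0]), (0.51, [245.0, 231.0], [504.0, 211.0, 17.0])]
side rake_grip [(0.73, [256.0, 151.0], [515.0, -56.0, 93.0])]
side rake_bar [(0.56, [256.0, 163.0], [519.0, -127.0, 4.0])]
side rake_tips [(0.75, [257.0, 166.0], [517.0, -110.0, -1.0])]
side stand_seat [(0.76, [258.0, 160.0], [506.0, -65.0, 56.0])]
side vial [(0.53, [194.0, 202.0], [665.0, 116.0, 12.0]), (0.4, [254.0, 163.0], [518.0, -65.0, 44.0])]
[217.79209297 477.70836625 226.74204962] [ 3.14150059e+00 -1.65373049e-06  2.71381328e+00] 0.9
```

View pics/top0.png

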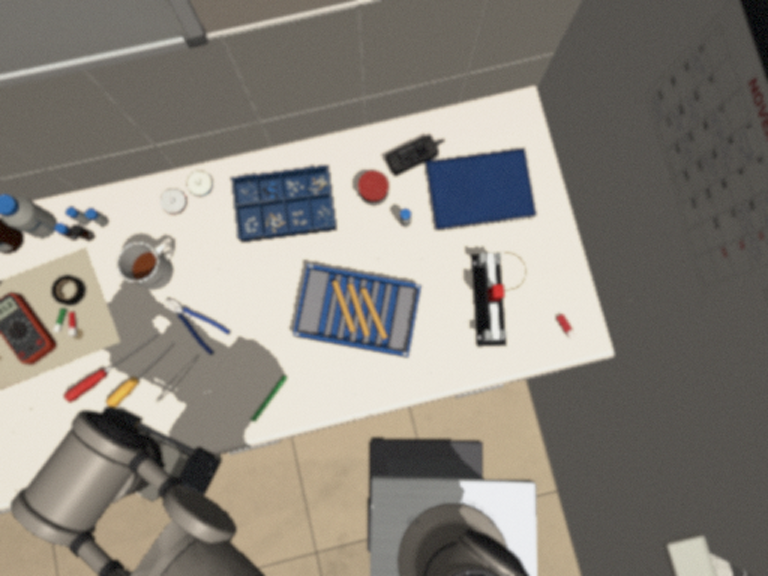

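View pics/side0.png

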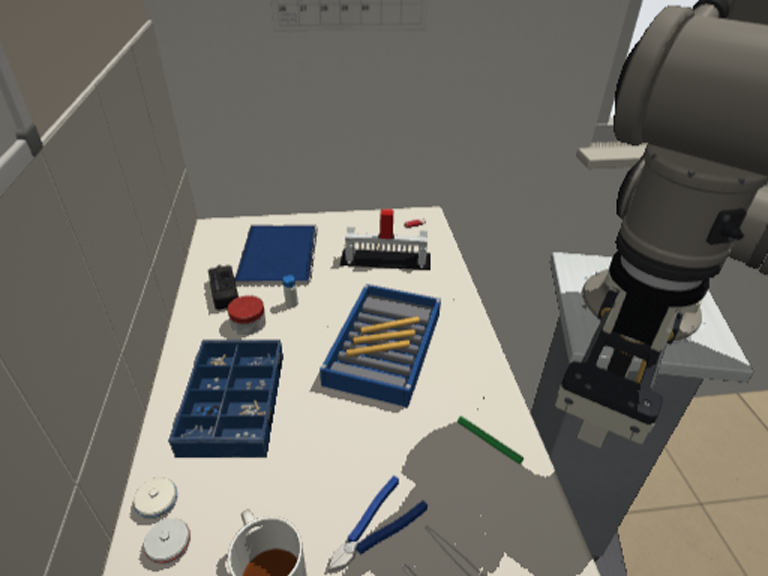

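```bash
cat > m.py <<'E'
from h import *
def rect(P):
    (c,s,a)=cv2.minAreaRect(P[:,:2].astype(np.float32)); return np.round(c,1),np.round(s,1),round(a,2)
if __name__=='__main__':
  for n in ('top','side'):
    c=vision.capture(n); f=c['frame'].astype(int); X=cloud(c); ok=c['depth']>0
    r,g,b=f[...,0],f[...,1],f[...,2]; hsv=cv2.cvtColor(c['frame'],cv2.COLOR_RGB2HSV)
    near=lambda x,y,d:(np.hypot(X[...,0]-x,X[...,1]-y)<d)&ok
    print(n,'table z',np.median(X[...,2][near(420,50,40)]))
    m=near(475,200,150)&(hsv[...,0]>100)&(hsv[...,0]<125)&(hsv[...,1]>110)&(X[...,2]>25)
    P=X[m];print('tray',m.sum(),rect(P),np.percentile(P[:,2],[5,50,95]).round(1))
    # rim at z=40 via rays, hull
    v,u=np.nonzero(m); Q=at_z(c,np.c_[u,v],40); print('  ray z40',rect(Q))
    m=near(505,-60,60)&((hsv[...,0]<8)|(hsv[...,0]>172))&(hsv[...,1]>120)&(X[...,2]>50)
    P=X[m];print('grip',m.sum(),rect(P),P[:,2].max(), 'mean',P.mean(0).round(1),'top',P[P[:,2]>112].mean(0).round(1))
    m=near(505,-60,120)&(hsv[...,1]<60)&(r>110)&(X[...,2]>40)&(X[...,2]<75)
    P=X[m];q=P[:,:2]-P[:,:2].mean(0);w,V=np.linalg.eigh(q.T@q);e=V[:,1];s=q@e
    print('bar',m.sum(),rect(P),'dir',np.degrees(np.arctan2(e[1],e[0])).round(2),'ext',s.min(),s.max(),P.mean(0).round(1))
    m=near(475,200,110)&(hsv[...,0]>10)&(hsv[...,0]<25)&(hsv[...,1]>120)
    k,L=cv2.connectedComponents(m.astype(np.uint8))
    for i in range(1,k):
        v,u=np.nonzero(L==i)
        if len(u)>25: print('rod',len(u),rect(at_z(c,np.c_[u,v],29)),X[L==i][:,2].mean().round(1))
E
python3 m.py
```

```text
top table z -0.26646916187339453
tray 340 (array([477.5, 203.6]), array([213.1, 142.3]), 80.75) [32.9 40.  43.9]
  ray z40 (array([477.1, 203.6]), array([212.9, 141.9]), 80.81)
grip 106 (array([507.9, -65.9]), array([27. , 19.6]), 3.71) 123.13997320033869 mean [505.5 -63.8 106.4] top [507.2 -66.1 117.8]
bar 354 (array([507.6, -67.7]), array([167.5,  41.5]), 3.93) dir -176.54 ext -84.87493370173429 82.83517653617635 [506.6 -67.1  58.6]
rod 85 (array([485.1, 225.9]), array([101.4,   8.3]), 22.54) 30.8
rod 88 (array([478.2, 196.2]), array([101.8,   8.4]), 20.81) 31.0
rod 92 (array([471.9, 164.9]), array([103.3,   8.8]), 25.2) 30.8
side table z 1.0224651801061135
tray 1038 (array([476.8, 197.7]), array([231.6, 145. ]), 81.12) [26.2 37.4 42. ]
  ray z40 (array([477.2, 204.4]), array([242.1, 146.9]), 80.81)
grip 159 (array([510.3, -65.7]), array([24.5, 24. ]), 14.63) 122.53375212529004 mean [507.9 -60.   95.4] top [508.1 -64.2 118.4]
bar 226 (array([509.4, -68.3]), array([168.5,  41.1]), 3.21) dir -176.42 ext -85.96620516013229 82.42516487853217 [507.6 -67.5  58.9]
rod 155 (array([471.5, 165.7]), array([108.5,  16. ]), 25.6) 29.4
rod 169 (array([477.9, 196.5]), array([108.5,  16. ]), 18.93) 29.3
rod 175 (array([483.8, 226. ]), array([106.5,  15.6]), 21.74) 29.3
```

```bash
cat > ov.py <<'E'
from h import *
from scipy.optimize import minimize
def T(p,x,y,z): # tray frame to world
    a=p[2]; return np.c_[p[0]+np.cos(a)*x-np.sin(a)*y,p[1]+np.sin(a)*x+np.cos(a)*y,z+0*x]
def box(hx,hy,z): return np.array([[-hx,-hy,z],[hx,-hy,z],[hx,hy,z],[-hx,hy,z]],float)
S=[]
for n in ('top','side'):
    c=vision.capture(n); hsv=cv2.cvtColor(c['frame'],cv2.COLOR_RGB2HSV)
    m=((hsv[...,0]>95)&(hsv[...,0]<130)&(hsv[...,1]>70)).astype(np.uint8)
    S.append((c,m))
def blue(c,p):
    k=4; f=np.zeros((384*k,512*k),np.uint8)
    B=np.r_[box(73,116,0),box(73,116,40)]; q=lambda B:np.round((proj(c,T(p,B[:,0],B[:,1],B[:,2]))+.5)*k).astype(np.int32)
    cv2.fillConvexPoly(f,cv2.convexHull(q(B)),1); sil=f.copy()
    # interior floor approx at 19.5 visible through the rim opening
    a=np.zeros_like(f);b=np.zeros_like(f)
    cv2.fillConvexPoly(a,q(box(65,110,40)),1); cv2.fillConvexPoly(b,q(box(65,110,17)),1)
    f[(a&b)>0]=0
    sm=lambda x:cv2.resize(x.astype(np.float32),(512,384),interpolation=cv2.INTER_AREA)
    return sm(f),sm(sil)
def cost(p):
    e=0
    for c,m in S:
        f,s=blue(c,p); R=cv2.dilate((blue(c,P0)[1]>0).astype(np.uint8),np.ones((9,9)))>0
        e+=(np.abs(f-m)[R]).sum()
    return e
P0=np.array([477,202,np.radians(-9.1)])
r=minimize(cost,P0,method='Nelder-Mead',options=dict(initial_simplex=P0+np.array([[0,0,0],[5,0,0],[0,6,0],[0,0,.03]]),xatol=.1,fatol=.5))
p=r.x; print(p,np.degrees(p[2]),r.fun,cost(P0))
ims=[]
for (c,m),(u0,v0) in zip(S,((185,165),(205,180))):
    im=cv2.resize(c['frame'][v0:v0+95,u0:u0+100],None,fx=4,fy=4,interpolation=cv2.INTER_CUBIC)[...,::-1].copy()
    for hx,hy,z,col in((73,116,40,(0,255,0)),(65,110,40,(0,255,255)),(65,72,19.5,(255,0,255))):
        B=box(hx,hy,z);q=(proj(c,T(p,B[:,0],B[:,1],B[:,2]))-[u0,v0]+.5)*4
        cv2.polylines(im,[q.round().astype(np.int32)],True,col,1)
    ims.append(im)
cv2.imwrite('pics/ov.png',np.hstack(ims))
for P in ((484.5,226),(478,196.3),(471.7,165.3)):
    d=np.array(P)-p[:2];a=p[2];print('rod in tray',d@[np.cos(a),np.sin(a)],d@[-np.sin(a),np.cos(a)])
E
python3 ov.py
```

```text
[ 4.77723107e+02  1.95798942e+02 -1.59301621e-01] -9.127310579657696 1714.75 2172.3125
rod in tray 1.900331401048163 30.893671490376754
rod in tray 0.1939050767925079 0.5386371599747082
rod in tray -1.1088362637380038 -31.068211227671807
```

View pics/ov.png

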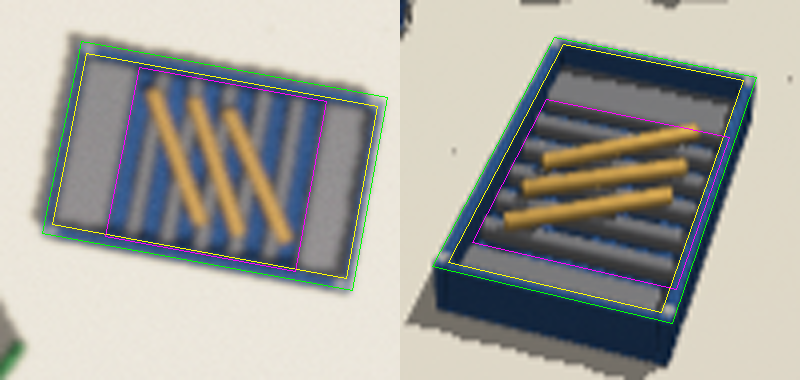

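The tray fit is good: about (477.5, 197.5), yaw −9.1°. The three rods are inside it. The green rod at top view (179, 264) is the look-alike lying outside the tray, so I leave it. The rake's red grip is at top view (331, 196), about (508, −67) with yaw 3.6°. It's the only rake in view.

>>> step_arm(series="-1 -1 -0.765 0 0 0 0;-1 -1 -0.765 0 0 0 0;-1 -1 -0.765 0 0 0 0")

```text
time: 1.4
tool_pos: [267.0, 385.0, 226.7]
tcp_rot: [-3.14, 0.001, 2.71]
contact_force: [-0.1, -0.6, -0.3]
grip_width: 91.6
finger_force: 0.0
```

>>> step_arm(series="-1 -1 -0.765 0 0 0 0;-1 -1 -0.765 0 0 0 0;-1 -1 -0.765 0 0 0 0")

```text
time: 1.7
tool_pos: [314.7, 296.5, 226.9]
tcp_rot: [-3.141, 0.001, 2.708]
contact_force: [-0.6, -0.5, 0.3]
grip_width: 91.8
finger_force: 0.0
```

>>> step_arm(series="-1 -1 -0.765 0 0 0 0;-1 -1 -0.765 0 0 0 0;-1 -1 -0.765 0 0 0 0")

```text
time: 2.0
tool_pos: [362.4, 207.8, 226.9]
tcp_rot: [-3.141, 0.002, 2.708]
contact_force: [-0.9, 0.1, -0.4]
grip_width: 91.9
finger_force: 0.0
```

>>> step_arm(series="-1 -1 -0.765 0 0 0 0;-1 -1 -0.765 0 0 0 0;-1 -1 -0.765 0 0 0 0")

```text
time: 2.3
tool_pos: [409.8, 119.3, 226.9]
tcp_rot: [-3.142, 0.002, 2.709]
contact_force: [0.4, 0.4, -0.2]
grip_width: 91.7
finger_force: 0.0
```

>>> step_arm(series="-1 -1 -0.765 0 0 0 0;-1 -1 -0.765 0 0 0 0;-1 -1 -0.765 0 0 0 0")

```text
time: 2.6
tool_pos: [457.2, 30.9, 226.7]
tcp_rot: [-3.142, 0.002, 2.71]
contact_force: [0.5, -0.1, 0.5]
grip_width: 91.4
finger_force: 0.0
```

>>> step_arm(series="-1 -1 -0.765 0 0 0 0;-1 -1 -0.765 0 0 0 0;-1 -1 -0.765 0 0 0 0;-1 -1 -0.765 0 0 0 -0.078;-1 -1 -0.765 0 0 0 -0.078;-1 -1 -0.765 0 0 0 -0.078;-1 -1 -0.765 0 0 0 -0.078;-1 -1 -0.765 0 0 0 -0.078")

```text
time: 3.4
tool_pos: [502.1, -53.2, 226.7]
tcp_rot: [3.141, -0.0, -3.078]
contact_force: [-1.2, -0.1, 0.4]
grip_width: 92.2
finger_force: 0.0
```

>>> step_arm(series="-1 -0.063 -0.17 0.3 0 0 0;-1 -0.063 -0.17 0.6 0 0 0;-1 -0.063 -0.17 0.96 0 0 0;-1 -0.063 -0.17 0.96 0 0 0")

```text
time: 3.8
tool_pos: [505.8, -66.8, 146.8]
tcp_rot: [3.139, -0.007, -3.08]
contact_force: [-0.7, 0.4, -0.9]
grip_width: 91.9
finger_force: 0.0
```

>>> step_arm(series="-0.2 0 0 0.3 0 0 0;-0.2 0 0 0.6 0 0 0;-0.2 0 0 0.9 0 0 0;-0.2 0 0 0.98 0 0 0;0.2 0 0 0.98 0 0 0;1 0 0 0.98 0 0 0;1 0 0 0.98 0 0 0;1 0 0 0.98 0 0 0;1 0 0 0.98 0 0 0;1 0 0 0.98 0 0 0;1 0 0 0.98 0 0 0;1 0 0 0.98 0 0 0")

```text
time: 5.0
tool_pos: [508.3, -68.9, 72.0]
tcp_rot: [-3.141, 0.001, -3.079]
contact_force: [-0.8, 0.2, 6.2]
grip_width: 21.8
finger_force: 30.0
```

>>> step_arm(series="1 0 0 -0.1 0 0 0;1 0 0 -0.3 0 0 0;1 0 0 -0.55 0 0 0;1 0 0 -0.8 0 0 0;1 0 0 -0.8 0 0 0")

```text
time: 5.5
tool_pos: [509.5, -69.2, 137.8]
tcp_rot: [-3.14, 0.004, -3.079]
contact_force: [-0.5, -0.3, -2.5]
grip_width: 22.0
finger_force: 30.0
```

>>> step_arm(series="1 0.07 0.33 0 0 0 0;1 0.14 0.66 0 0 0 0;1 0.21 1 0 0 0 0")

```text
time: 5.8
tool_pos: [485.3, 10.7, 134.4]
tcp_rot: [3.141, -0.002, -3.08]
contact_force: [0.0, 0.5, -2.0]
grip_width: 22.3
finger_force: 30.0
```

>>> step_arm(series="1 0.07 0.33 0 0 0 0.01;1 0.14 0.66 0 0 0 0.02;1 0.22 1 0 0 0 0.0353;1 0.22 1 0 0 0 0.0353")

```text
time: 6.2
tool_pos: [461.9, 91.2, 134.4]
tcp_rot: [3.141, -0.003, 2.983]
contact_force: [-0.3, -1.0, -2.1]
grip_width: 21.9
finger_force: 30.0
```

```bash
python3 - <<'E'
from h import *
o=readout.get_obs();print(o['tool_pos'],o['tcp_rot'],o['contact_force'],o['moment'],o['time'],o['grip_width'])
c=vision.capture('side');save(c,'s1.png',(150,80,400,280),3)
E
```

```text
[461.8593135   91.17075159 134.39270712] [ 3.14122353e+00 -2.97286222e-03  2.98275903e+00] [-0.31627599 -0.97322266 -2.0618385 ] [-0.00157991 -0.00452329 -0.00881094] 6.2 21.903883632633775
```

View pics/s1.png

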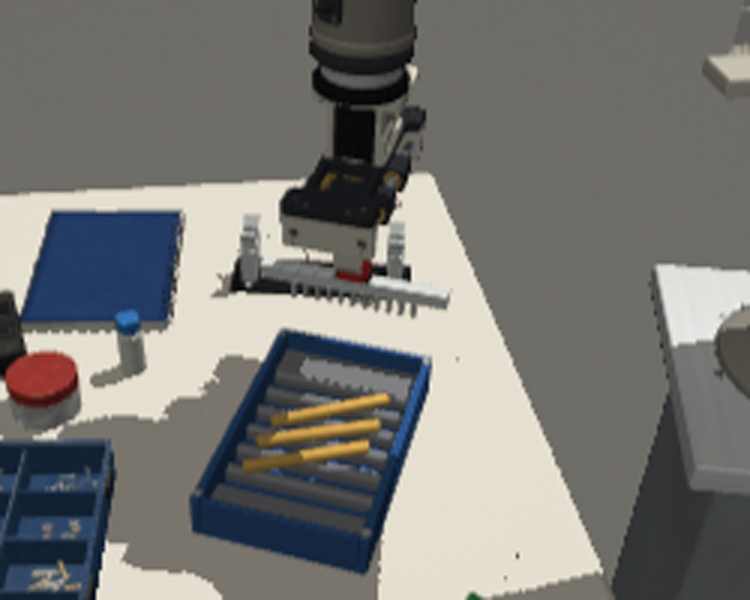

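>>> step_arm(series="1 0.018 0.19 0 0 0 0;1 0.018 0.19 0.25 0 0 0;1 0.018 0.19 0.5 0 0 0;1 0.018 0.19 0.7 0 0 0;1 0.018 0.19 0.8 0 0 0;1 0.018 0.19 0.8 0 0 0")

```text
time: 6.85
tool_pos: [464.2, 103.3, 70.3]
tcp_rot: [-3.141, -0.003, 2.982]
contact_force: [0.1, -0.2, -3.5]
grip_width: 21.7
finger_force: 30.0
```

>>> step_arm(series="1 0 0 0.012 0 0 0;1 0 0 0.025 0 0 0;1 0 0 0.025 0 0 0")

```text
time: 7.15
tool_pos: [465.2, 103.9, 70.0]
tcp_rot: [3.141, 0.001, 2.982]
contact_force: [0.1, 1.0, -2.0]
grip_width: 22.2
finger_force: 30.0
```

>>> step_arm(series="1 0.015 0 0.012 0 0 0;1 0.03 0 0.025 0 0 0;1 0.03 0 0.025 0 0 0")

```text
time: 7.45
tool_pos: [462.1, 104.5, 67.5]
tcp_rot: [3.142, -0.0, 2.982]
contact_force: [0.7, -1.1, -1.5]
grip_width: 21.6
finger_force: 30.0
```

>>> step_arm(series="1 0 0 0.012 0 0 0;1 0 0 0.02 0 0 0;1 0 0 0.02 0 0 0")

```text
time: 7.75
tool_pos: [462.4, 104.5, 67.0]
tcp_rot: [3.141, 0.001, 2.982]
contact_force: [-3.5, -0.6, 9.5]
grip_width: 21.6
finger_force: 30.0
```

```bash
cat > rods.py <<'E'
from h import *
import sys
a=np.radians(-9.1);R2=np.array([[np.cos(a),np.sin(a)],[-np.sin(a),np.cos(a)]])
o=readout.get_obs();print('t',o['time'],'tool tray',(R2@(np.array(o['tool_pos'][:2])-[477.5,197.5])).round(1),round(o['tool_pos'][2],1),np.round(o['contact_force'],1))
for n in ('side','top'):
    c=vision.capture(n);hsv=cv2.cvtColor(c['frame'],cv2.COLOR_RGB2HSV);X=cloud(c)
    m=(hsv[...,0]>10)&(hsv[...,0]<25)&(hsv[...,1]>110)&(np.hypot(X[...,0]-477,X[...,1]-197)<115)&(c['depth']>0)
    k,L=cv2.connectedComponents(m.astype(np.uint8),connectivity=4)
    for i in range(1,k):
        P=X[L==i]
        if len(P)<20: continue
        q=np.c_[(P[:,:2]-[477.5,197.5])@R2.T,P[:,2]];s=np.polyfit(q[:,0],q[:,1],1)
        print(n,len(P),'x %.0f..%.0f y0 %.1f slope %.2f z med %.1f p10 %.1f p90 %.1f'%(q[:,0].min(),q[:,0].max(),s[1],s[0],*np.percentile(q[:,2],[50,10,90])))
if len(sys.argv)>1: save(vision.capture('side'),sys.argv[1],(190,160,310,280),5)
E
python3 rods.py
```

```text
t 7.75 tool tray [ -0.2 -94.3] 67.0 [-3.5 -0.6  9.5]
side 164 x -46..46 y0 -31.4 slope 0.67 z med 29.7 p10 24.6 p90 33.0
side 172 x -47..49 y0 -1.0 slope 0.56 z med 30.0 p10 25.3 p90 32.3
side 182 x -43..50 y0 28.5 slope 0.61 z med 29.8 p10 24.7 p90 33.1
top 105 x -43..47 y0 26.9 slope 0.61 z med 30.9 p10 25.8 p90 34.8
top 27 x 3..46 y0 -0.9 slope 0.51 z med 31.4 p10 27.6 p90 90.7
top 33 x -77..-23 y0 -1.6 slope 0.57 z med 30.7 p10 28.5 p90 144.2
```

>>> step_arm(series="1 0 0.06 -0.005 0 0 0;1 0 0.12 -0.005 0 0 0;1 0 0.18 -0.005 0 0 0;1 0 0.24 -0.005 0 0 0;1 0 0.30 -0.005 0 0 0;1 0 0.36 -0.005 0 0 0;1 0 0.42 -0.005 0 0 0;1 0 0.48 -0.005 0 0 0;1 0 0.54 -0.005 0 0 0;1 0 0.6 -0.005 0 0 0;1 0 0.66 -0.005 0 0 0;1 0 0.72 -0.005 0 0 0")

```text
time: 9.05
tool_pos: [472.2, 160.9, 67.0]
tcp_rot: [-3.141, 0.001, 2.983]
contact_force: [-0.5, -4.7, 7.6]
grip_width: 21.7
finger_force: 30.0
```

```bash
python3 rods.py s2.png
```

```text
t 9.05 tool tray [  0.5 -37. ] 67.0 [-0.5 -4.7  7.6]
side 263 x -54..51 y0 -13.9 slope 0.29 z med 27.1 p10 17.0 p90 32.4
side 184 x -44..50 y0 28.4 slope 0.60 z med 30.0 p10 25.3 p90 32.6
top 34 x -78..-25 y0 26.9 slope 0.60 z med 32.4 p10 25.8 p90 453.5
```

View pics/s2.png

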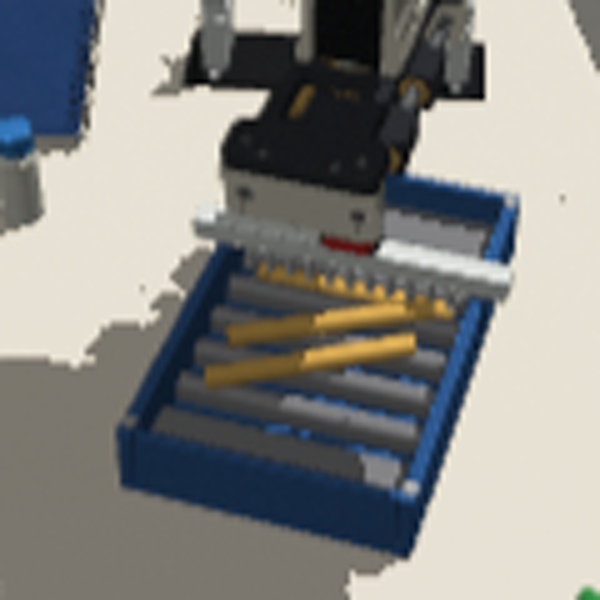

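>>> step_arm(series="1 0 0.06 0 0 0 0;1 0 0.12 0 0 0 0;1 0 0.18 0 0 0 0;1 0 0.24 0 0 0 0;1 0 0.30 0 0 0 0;1 0 0.36 0 0 0 0;1 0 0.42 0 0 0 0;1 0 0.48 0 0 0 0")

```text
time: 10.0
tool_pos: [478.2, 198.6, 67.1]
tcp_rot: [-3.141, 0.001, 2.982]
contact_force: [0.4, -5.7, 7.9]
grip_width: 22.1
finger_force: 30.0
```

```bash
python3 rods.py s3.png
```

```text
t 10.0 tool tray [0.5 1.2] 67.1 [ 0.4 -5.7  7.9]
side 287 x -54..53 y0 31.0 slope 0.13 z med 28.3 p10 18.3 p90 32.4
top 21 x -38..-26 y0 39.4 slope 0.41 z med 31.3 p10 27.4 p90 35.3
```

View pics/s3.png

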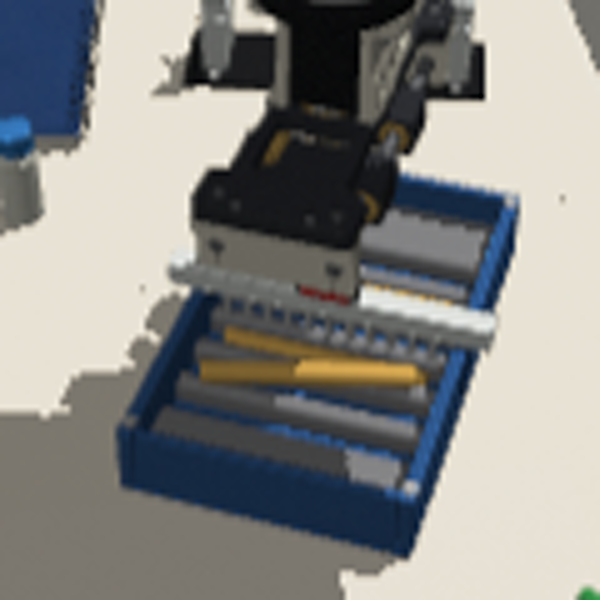

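>>> step_arm(series="1 0 0.06 0 0 0 0;1 0 0.12 0 0 0 0;1 0 0.18 0 0 0 0;1 0 0.24 0 0 0 0;1 0 0.30 0 0 0 0;1 0 0.36 0 0 0 0;1 0 0.42 0 0 0 0")

```text
time: 10.85
tool_pos: [483.5, 231.9, 67.1]
tcp_rot: [-3.141, 0.001, 2.983]
contact_force: [-0.5, -6.4, 8.4]
grip_width: 21.7
finger_force: 30.0
```

```bash
python3 rods.py s4.png
```

```text
t 10.85 tool tray [ 0.5 34.9] 67.1 [-0.5 -6.4  8.4]
side 74 x -54..7 y0 -39.2 slope 0.00 z med 18.7 p10 15.9 p90 20.4
side 158 x -53..53 y0 39.0 slope -0.00 z med 18.6 p10 15.6 p90 20.5
```

View pics/s4.png

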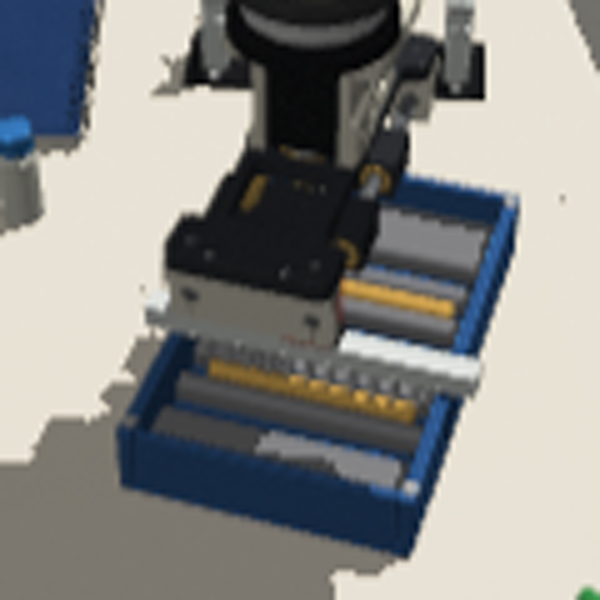

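>>> step_arm(series="1 0 0 -0.1 0 0 0;1 0 0 -0.3 0 0 0;1 0 0 -0.6 0 0 0;1 0 0 -0.9 0 0 0;1 0 0 -0.95 0 0 0")

```text
time: 11.5
tool_pos: [484.4, 233.1, 144.9]
tcp_rot: [3.139, 0.004, 2.982]
contact_force: [1.0, 0.1, -2.4]
grip_width: 21.8
finger_force: 30.0
```

>>> step_arm(series="1 0 -0.33 0 0 0 0;1 0 -0.66 0 0 0 0;1 0 -1 0 0 0 0")

```text
time: 11.8
tool_pos: [469.4, 152.8, 141.3]
tcp_rot: [-3.141, -0.001, 2.983]
contact_force: [0.6, -0.0, -1.8]
grip_width: 21.8
finger_force: 30.0
```

>>> step_arm(series="1 0 -0.33 0 0 0 0;1 0 -0.66 0 0 0 0;1 0 -1 0 0 0 0;1 0 -1 0 0 0 0")

```text
time: 12.2
tool_pos: [456.6, 72.3, 141.4]
tcp_rot: [-3.141, -0.002, 2.979]
contact_force: [1.3, 0.5, -2.3]
grip_width: 21.7
finger_force: 30.0
```

```bash
python3 rods.py; python3 -c "
from h import *
o=readout.get_obs();print(o['tool_pos'],o['tcp_rot'])"
```

```text
t 12.2 tool tray [  -0.8 -127. ] 141.4 [ 1.3  0.5 -2.3]
side 128 x -54..51 y0 -39.5 slope 0.00 z med 18.2 p10 15.7 p90 20.3
side 140 x -53..53 y0 13.9 slope 0.00 z med 18.9 p10 16.6 p90 20.8
side 152 x -53..52 y0 39.4 slope -0.01 z med 18.5 p10 15.4 p90 20.7
top 100 x -51..48 y0 37.2 slope -0.01 z med 17.4 p10 15.0 p90 21.4
top 122 x -53..49 y0 12.8 slope -0.01 z med 17.8 p10 14.5 p90 21.7
top 52 x -55..-14 y0 -42.2 slope -0.01 z med 18.3 p10 15.2 p90 22.7
[457.32658333  74.28904157 141.71968723] [ 3.14118899e+00 -9.64830423e-04  2.98053325e+00]
```

All three rods are settled in separate grooves (y ≈ −39, +13, +39, slope 0, tops about 19 mm). Now the rake goes back.

>>> step_arm(series="1 -0.15 -0.28 0 0 0 0;1 -0.3 -0.56 0 0 0 0;1 -0.456 -0.833 0 0 0 0")

```text
time: 12.6
tool_pos: [483.4, 3.2, 141.9]
tcp_rot: [3.141, -0.0, 2.984]
contact_force: [0.4, 1.1, -1.1]
grip_width: 22.0
finger_force: 30.0
```

>>> step_arm(series="1 -0.15 -0.28 0 0 0 -0.01;1 -0.3 -0.56 0 0 0 -0.02;1 -0.456 -0.833 0 0 0 -0.035;1 -0.456 -0.833 0 0 0 -0.035;1 -0.456 -0.833 0 0 0 -0.035;1 -0.456 -0.833 0 0 0 -0.035")

```text
time: 13.2
tool_pos: [508.1, -67.5, 141.9]
tcp_rot: [3.141, -0.001, -3.081]
contact_force: [-0.6, 0.4, -2.3]
grip_width: 22.0
finger_force: 30.0
```

```bash
python3 -c "
from h import *
for i in range(3):
  vision.capture('side');o=readout.get_obs();print(o['tool_pos'],o['tcp_rot'],o['contact_force'])"
```

```text
[508.15910101 -67.50102693 142.08519109] [ 3.14096538e+00 -5.59031898e-04 -3.08056354e+00] [ 1.87199905e-03  3.98393089e-01 -2.52572576e+00]
[508.20288198 -67.61586032 142.20844075] [ 3.14114277e+00 -3.34730335e-04 -3.08038562e+00] [-0.27588684  0.03793553 -1.50568227]
[508.26476864 -67.77881576 142.27920806] [ 3.14128899e+00 -1.54602314e-04 -3.08026574e+00] [-0.29878961 -0.40421124 -1.83815625]
```

>>> step_arm(series="1 0 -0.0125 0.2 0 0 0;1 0 -0.0125 0.4 0 0 0;1 0 -0.0125 0.6 0 0 0;1 0 -0.0125 0.6 0 0 0;1 0 -0.0125 0.6 0 0 0;1 0 -0.0125 0.6 0 0 0")

```text
time: 13.95
tool_pos: [509.1, -69.7, 95.3]
tcp_rot: [-3.141, 0.002, -3.081]
contact_force: [0.2, -0.9, -2.1]
grip_width: 21.7
finger_force: 30.0
```

```bash
python3 - <<'E'
from h import *
o=readout.get_obs();print(o['tool_pos'],o['tcp_rot'])
save(vision.capture('side'),'s5.png',(200,110,310,190),6)
E
```

```text
[509.11705701 -69.74156122  95.26001646] [-3.14112540e+00  1.62466113e-03 -3.08091263e+00]
```

View pics/s5.png

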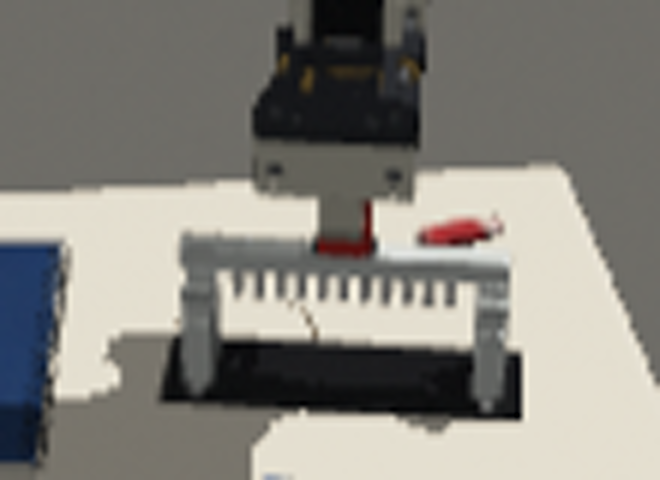

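The bar is level above both forks, with the uprights at about (195, 320) and (492, 330) in the crop. I'll lower it.

>>> step_arm(series="1 0 0.008 0.05 0 0 0;1 0 0.008 0.1 0 0 0;1 0 0.008 0.15 0 0 0;1 0 0.008 0.2 0 0 0;1 0 0.008 0.25 0 0 0;1 0 0.008 0.25 0 0 0;1 0 0.008 0.25 0 0 0")

```text
time: 14.7
tool_pos: [508.4, -69.2, 74.2]
tcp_rot: [3.141, -0.0, -3.081]
contact_force: [0.3, 1.4, -2.5]
grip_width: 21.8
finger_force: 30.0
```

>>> step_arm(series="1 0 0 0.015 0 0 0;1 0 0 0.03 0 0 0;1 0 0 0.03 0 0 0;1 0 0 0.03 0 0 0")

```text
time: 15.1
tool_pos: [508.6, -69.2, 72.2]
tcp_rot: [-3.141, 0.001, -3.081]
contact_force: [0.0, 0.0, 0.6]
grip_width: 21.6
finger_force: 30.0
```

Seated. Release gradually, then lift away.

>>> step_arm(series="1 0 0 0.005 0 0 0;0.4 0 0 0.005 0 0 0;0.2 0 0 0.005 0 0 0;0 0 0 0.005 0 0 0;-0.3 0 0 0.005 0 0 0;-0.3 0 0 0.005 0 0 0;-0.3 0 0 0.005 0 0 0;-0.3 0 0 -0.2 0 0 0;-0.3 0 0 -0.6 0 0 0;-0.3 0 0 -1 0 0 0;-0.3 0 0 -1 0 0 0")

```text
time: 16.2
tool_pos: [510.9, -69.8, 156.0]
tcp_rot: [-3.139, 0.008, -3.081]
contact_force: [1.2, -0.5, -0.1]
grip_width: 59.5
finger_force: 0.0
```

>>> step_arm(series="-0.3 0 0 -0.5 0 0 0;-0.3 0 0 -1 0 0 0;-0.3 0 0 -1 0 0 0;-0.3 0 0 -1 0 0 0")

```text
time: 16.6
tool_pos: [508.5, -69.2, 231.9]
tcp_rot: [-3.141, 0.001, -3.081]
contact_force: [-0.3, 0.4, -0.9]
grip_width: 59.6
finger_force: 0.0
```

```bash
python3 rods.py s6.png; python3 m.py | grep -v rod; python3 - <<'E'
from h import *
save(vision.capture('side'),'s7.png',(110,120,350,300),3.3)
E
```

```text
t 16.6 tool tray [  72.8 -258.4] 231.9 [-0.3  0.4 -0.9]
side 128 x -54..53 y0 -39.6 slope -0.01 z med 18.5 p10 15.9 p90 20.3
side 131 x -53..53 y0 14.6 slope -0.01 z med 18.8 p10 16.5 p90 20.3
side 152 x -53..53 y0 39.4 slope -0.00 z med 18.5 p10 15.5 p90 20.5
top 102 x -51..48 y0 37.1 slope -0.01 z med 17.7 p10 14.7 p90 20.7
top 107 x -53..49 y0 13.5 slope -0.01 z med 18.3 p10 14.8 p90 21.4
top 121 x -55..50 y0 -41.0 slope -0.00 z med 17.7 p10 14.6 p90 21.4
top table z 2.2675440164480936
tray 251 (array([477.4, 202.8]), array([211.7, 142.4]), 80.69) [32.4 39.4 43.7]
  ray z40 (array([477. , 202.9]), array([211.4, 141.9]), 80.81)
grip 12 (array([485.6, -41. ]), array([ 7.7, 48. ]), 32.96) 302.5210419146298 mean [492.4 -53.2 124.9] top [478.8 -35.6 239.2]
bar 10 (array([531.1, -73.2]), array([ 4.7, 98.6]), 76.59) dir 168.13 ext -74.15116946868245 24.501959649006633 [507.  -67.3  58.5]
side table z 1.042302521432653
tray 1037 (array([477.1, 197.4]), array([232.6, 144.6]), 80.68) [26.1 37.3 42. ]
  ray z40 (array([477., 204.]), array([241.3, 146.9]), 80.77)
grip 162 (array([509.6, -65.3]), array([25. , 25.1]), 11.89) 122.01751519616883 mean [508.2 -60.9  95.6] top [508.8 -64.7 118.3]
bar 229 (array([509.8, -67. ]), array([169. ,  41.7]), 4.24) dir -176.68 ext -86.87808195729897 82.47487752729603 [507.6 -68.1  59.1]
```

View pics/s7.png

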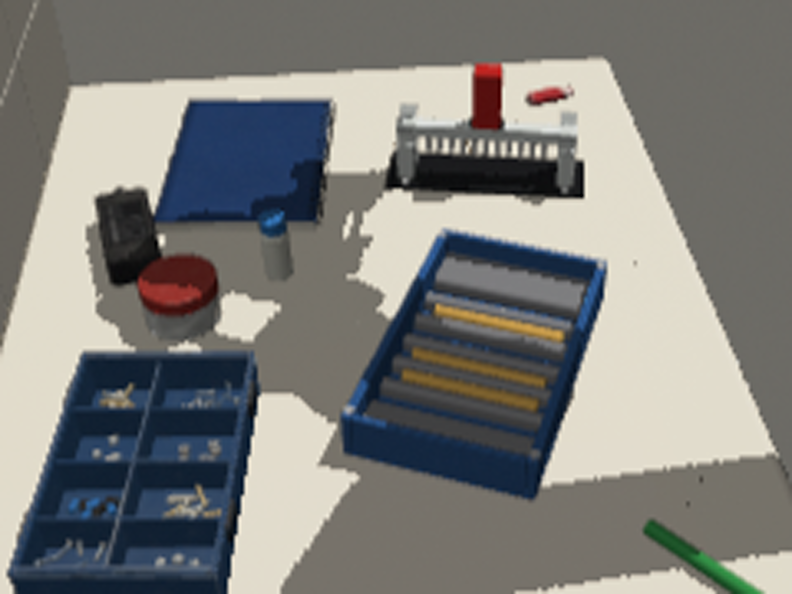

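The picture shows the three rods in separate grooves, at about (498, 322), (478, 368) and (468, 390). The rake is upright in both forks, with its grip at (487, 95), and the other things haven't moved.

```bash
python3 -c "
from plant import order;print(order.close_job())"
```

```text
the job is handed in; nothing more can be done
None
```

The job is done and handed in at about 17 s of the 61 s allowed: each of the three brass rods lies in its own groove, the rake is back upright in both forks, and the other things on the worktop were left alone.

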